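Set the blast-media feeder to two turns

ROBOT

A 6-joint arm with a two-finger parallel gripper is mounted at the origin on the work surface. World frame = base frame: x ahead of the robot, y to its left, z up, the work surface at z = 0. Lengths are in mm, angles in rad, forces in N, time in s.
With the tool pointing down it reaches from about 350 to 875 mm from the base axis. Payload 4.2 kg.
Tool frame: the origin (TCP) lies midway between the tips of the shut fingers; the grasp point (between the pads) lies 19 mm behind it (arm.grip_depth is the distance from the TCP to the grasp point, in mm); z points along the fingers, x is the direction in which the jaws open and shut, and the axes are right-handed (so a half turn about z gives the same grasp; the last joint's range is limited). The gripper opens to 85 mm and grips with 20 to 120 N. Pads are 22 mm wide; open, the fingers measure 114 mm over their backs; the gripper's body (76 mm by 85 mm) begins 54 mm behind the grasp point. The pads swing forward as they close: fully open they stand 13 mm farther back than shut.
Start: joints at [1.407, 0.385, 0.008, 0, -1.194, -0.259], TCP at [256.414, 569.957, 231.312] pointing down, gripper open.
Joint ranges: [-3.14, 3.14], [-1.21, 2.06], [-1.07, 1.41], [-3.16, 2.05], [-2.99, -0.16], [-3.1, 3.1]. Speed limits (rad/s): [2.79, 2.79, 3.14, 3.14, 3.14, 3.14].

INTERFACE

Orientations are given as a unit quaternion [x, y, z, w].
In Python, from bench import arm, eyes, find_in, silhouettes gives the robot as it stands. The module is installed in compiled form; this text tells all that it offers.
- The arm moves only by the tool play_rows, never from a script. Its arguments are lists of equal length, an entry for each row: "offset": the shift along the world's x, y, z in mm, a list of three; "turn": the turn about the world's z in rad. In form: {"offset": [[x, y, z], ...], "turn": [turn, ...]}. A call has 1 to 12 rows; each row shifts and turns the pose as measured when the row begins; what a row does not reach is not made up. A row lasts 1/10 s, in which the tool goes at most 50 mm and 8.59 degrees, less where a joint would pass 70% of its speed; a pose out of reach is approached as far as the arm can. A call is refused whole if a number of a shift passes 50 or a number of a turn 0.15, either way. A call with a gripper value outside its range is refused whole. "grip" is the gripper's target within -1 to 1 (fully open at 1, half-way at 0, shut at -1), set as the call begins (left out, the last holds). The fingers move at their own pace and stop on an object; the grip force is fixed at half the most. Time passes only in rows, so rows that do not move let the fingers close. It gives the time, the measured TCP pose, the force and the opening at its end, in the units of the state.
- arm.read_state(): the state, without advancing time (a new reading comes with each control period).
- eyes.get_image(name): name is "side" or "top"; returns (picture, depth): 480x640x3 uint8, red, green, blue; 480x640 float32, mm along the optical axis (not along the pixel's ray), 0 where there is no reading.
- eyes.camera_params(name): a dict with "camera_matrix" (3x3 intrinsics, pixels), "camera_from_world" (4x4, takes a point from world to camera coordinates). Camera axes: x right, y down, z forward; pixel columns grow to the right and rows downward; lengths in mm; the calibration is good to about 2 mm. A picture is of the moment at which its call begins. camera_params takes no time and is no camera call.
- arm.job_done(): hands the job in, once; it reports no verdict.
Trained networks look in the newest picture that a camera, given by its name, has taken for a name from the list of things; names that differ only in an ending like _2 or _b are one class to them, and where a whole thing is asked for, a point or a joint stands for the part that bears it (a point fixed in the world has none). Each returns a list of dicts, best first, with "score" (0 to 1); they miss things now and then, are a little off and sometimes report something else, mostly with a low value. They report only what shows in the picture. A call takes as long as a camera call.
- find_in(camera, query): "bbox" ([centre column, centre row, width, height] in pixels, round what is visible of it).
- silhouettes(camera, query): "mask" (480x640 bool, what is visible of it) and "bbox" ([centre column, centre row, width, height] in pixels, round what is visible of it).
The state is a dict: "clock": time; "joints": joint angles; "joint_vel": joint speeds; "joint_efforts": joint torques, N m; "position": TCP position; "ee_rot": TCP orientation; "contact_force": force on the tool from outside, world axes, zero at the start; "wrist_torque": the same for the moment, N m; "gripper_width": finger opening in mm.
Only numpy, scipy, OpenCV 4.12 (cv2) and the standard library are available. Lean on these libraries where they do the work, as an engineer would, in place of code of your own. Each camera call takes 0.05 s, during which the arm holds its last target. There are 200 camera calls.

TASK

Set the feed of the blast-media feeder: wind its crank clockwise (seen from above) until you feel the valve come up snug on its seat, without forcing it, then open it exactly two full turns from there. Then push the lock lever all the way over, away from the robot, let go, and leave the other things on the bench undisturbed.

Things in the scene. Friction and masses are not known exactly. Their poses are not given: they have to be found in the camera images.
- feeder: blast-media feeder, bolted down: grey base plate (x -100 to 100, y -205 to 310 mm, 20 mm thick), dark metering block 100 x 100 mm, top 90 mm above the bench, with an upright spindle and crank; aluminium hopper drum, 148 mm across, 240 mm tall, 235 mm left of the spindle; lock lever on the right. Origin on the bench under the spindle; x away from the robot, y left to the hopper, z up
- hub (a point): point on the spindle's upright axis, 150 mm above the bench, level with the middle of the handle. The crank turns about it: clockwise from above shuts the valve, anticlockwise opens. It starts half a turn to a little over one turn open and stays where it is left. No dial counts the turns; where round the spindle the valve seats differs each time
- handle (a point): middle of the crank's upright black handle, 24 mm thick, 52 mm tall, spinning freely on its pin, 60 mm from the spindle axis; the crank arm below it has its top 26 mm under this point. Turning takes 1 to 2 N at the handle; on the seat, slightly springy, it grows by about 5 N for each 0.1 rad: 8 to 12 N in all is snug, over 20 N is forcing it
- spindle (a joint): rise of the spindle (a plain steel rod 12 mm thick with a brass cap, in the middle of the crank's hub): 0 m where the valve just meets its seat, growing by only 1 mm per turn opened (the seat itself then gives a little); its reading is far too coarse to feel the seat with
- lock_tip (a point): centre of the round black knob (26 mm across) at the end of the lock lever, 60 mm from its pivot, which lies at x 0, y -165 mm in the feeder frame, 42 mm above the bench. Near the start the lever leans towards the robot, the tip about 95 mm above the bench
- lock (a joint): angle of the lock lever: 0 leaning fully towards the robot (feeder's -x, 0.5 rad from upright; unlocked), 1.0 rad leaning fully away (+x; locked). It swings in the feeder's x-z plane with about 1 N at the tip and stays where it is left
- jar: small amber jar with a metal lid, 56 mm across, 60 mm tall, on the feeder's base plate by the hopper, on the robot's side; origin under its middle
- wrench: steel wrench, 140 mm long, lying flat on the table beyond the feeder; origin under its middle
- sandblock: cork sanding block, 70 x 100 x 30 mm, right of the feeder, nearer the robot; origin under its middle
- tape: roll of paper masking tape, 100 mm across, 25 mm tall, beyond the feeder; origin under its middle
- sprayer: white plastic bottle, 72 mm across, 210 mm tall, far left of the feeder; origin under its middle
- can: plain metal can, 74 mm across, 110 mm tall, far left of the feeder; origin under its middle
- cup: black open cup, 80 mm across, 70 mm tall, far right of the feeder; origin under its middle
- pad: round rubber polishing pad, 150 mm across, 30 mm tall, far right of the feeder; origin under its middle
- seal (a joint): squeeze of the rubber seat inside the metering block, unseen: 0 m at rest, -0.03 mm with 5 N at the handle, -0.135 mm with 22 N; its reading is far too coarse to feel with

How it is judged:
By the outcome, as a careful person would: the job done as asked, in the order asked, and still so for the second after the job is handed in, with the robot touching nothing.
It also fails if it takes over 72 s, if anything falls off the work surface, if the arm or the gripper's body presses on something with over 40 N, if the wrist force passes 120 N, or if a joint passes its speed limit or range.

## Working session

There is one attempt and no reset: what is moved stays moved. The work goes in short steps, Python scripts to look and compute and a tool call to move; the robot and the scene stay as the last step left them, time stands still between calls to the robot, and variables do not carry over. Pictures are saved under pics/ and viewed, on a budget of 10 in all, crops included, one or two more only if the job needs it, and the job is handed in when it is done.

Besides the shell and the picture viewer there is one more tool, called after "Call:" as name(argument=value, ...), one argument or row to a line, values as JSON. play_rows: Moves the arm, as the interface text tells. Its arguments: {"type":"object","properties":{"offset":{"type":"array","items":{"type":"array","items":{"type":"number"}}},"turn":{"type":"array","items":{"type":"number"}},"grip":{"type":"number"}},"required":["offset","turn"]}

```bash
mkdir -p pics; cat > h.py <<'E'
import numpy as np, cv2
from bench import arm, eyes, find_in, silhouettes
def snap(n):
    im,d=eyes.get_image(n); return im,d
def world(n,u,v,z):
    p=eyes.camera_params(n);K=np.array(p["camera_matrix"]);T=np.linalg.inv(np.array(p["camera_from_world"]))
    c=np.linalg.inv(K)@[u,v,1]*z
    return (T@[*c,1])[:3]
def cloud(n,d,m):
    p=eyes.camera_params(n);K=np.array(p["camera_matrix"]);T=np.linalg.inv(np.array(p["camera_from_world"]))
    v,u=np.nonzero(m&(d>0));z=d[v,u]
    c=np.linalg.inv(K)@np.vstack([u,v,np.ones_like(u)])*z
    return (T[:3,:3]@c).T+T[:3,3]
E
python3 - <<'E'
from h import *
print({k:np.round(v,3).tolist() for k,v in arm.read_state().items()})
for n in ("side","top"):
    im,d=snap(n); cv2.imwrite(f"pics/{n}0.png",im[:,:,::-1])
    np.savez(f"pics/{n}0.npz",im=im,d=d)
    p=eyes.camera_params(n);print(n,np.round(np.linalg.inv(np.array(p["camera_from_world"])),2).tolist(),np.round(p["camera_matrix"],1).tolist())
    for q in ("handle","lock_tip","feeder","spindle","lock","jar"):
        for r in silhouettes(n,q)[:2]:
            c=cloud(n,d,r["mask"]); print(q,round(r["score"],2),np.round(r["bbox"]).tolist(),len(c), np.round(np.median(c,0)) if len(c) else "",np.round(np.percentile(c,[2,98],axis=0)).tolist() if len(c) else "")
E
```

```text
{'clock': 0.0, 'joints': [1.407, 0.386, 0.007, -0.001, -1.194, -0.259], 'joint_vel': [0.002, 0.002, -0.0, 0.0, 0.001, 0.0], 'joint_efforts': [0.001, -39.229, 18.84, 4.186, -0.005, 0.0], 'position': [256.187, 569.447, 230.221], 'ee_rot': [-0.543, 0.84, -0.001, -0.001], 'contact_force': [0.592, -0.374, 0.302], 'wrist_torque': [-0.013, 0.012, 0.004], 'gripper_width': 85.181}
side [[1.0, -0.02, 0.04, 507.4], [-0.04, -0.71, 0.71, -1020.79], [0.02, -0.71, -0.71, 1136.48], [0.0, 0.0, 0.0, 1.0]] [[584.7, 0.0, 321.3], [0.0, 584.7, 242.4], [0.0, 0.0, 1.0]]
handle 0.49 [283.0, 234.0, 10.0, 22.0] 202 [472. -14. 156.] [[453.0, -20.0, 18.0], [484.0, 141.0, 178.0]]
handle 0.37 [418.0, 299.0, 41.0, 33.0] 816 [ 796. -106.   20.] [[749.0, -149.0, -0.0], [844.0, -54.0, 27.0]]
lock_tip 0.45 [296.0, 295.0, 17.0, 16.0] 121 [ 494. -140.   97.] [[480.0, -149.0, 57.0], [510.0, -131.0, 109.0]]
feeder 0.68 [218.0, 385.0, 44.0, 54.0] 1597 [ 325. -344.   28.] [[285.0, -387.0, 3.0], [363.0, -288.0, 34.0]]
spindle 0.52 [219.0, 386.0, 44.0, 53.0] 1581 [ 325. -344.   28.] [[286.0, -388.0, 4.0], [364.0, -288.0, 34.0]
[... 326 characters left out ...]
[516.  99.  24.] [[422.0, -161.0, 14.0], [611.0, 323.0, 243.0]]
lock_tip 0.47 [360.0, 282.0, 5.0, 12.0] 73 [ 485. -132.  105.] [[476.0, -142.0, 70.0], [504.0, -123.0, 111.0]]
feeder 0.63 [259.0, 267.0, 228.0, 91.0] 16601 [516. 101.  24.] [[422.0, -161.0, 14.0], [611.0, 325.0, 243.0]]
feeder 0.61 [305.0, 288.0, 3.0, 13.0] 79 [467.  -5. 175.] [[458.0, -14.0, 163.0], [478.0, 7.0, 181.0]]
spindle 0.54 [466.0, 301.0, 38.0, 34.0] 868 [ 451. -415.   27.] [[415.0, -439.0, 1.0], [484.0, -366.0, 74.0]]
lock 0.44 [305.0, 287.0, 7.0, 11.0] 57 [467.  -5. 176.] [[459.0, -12.0, 171.0], [476.0, 4.0, 181.0]]
jar 0.62 [237.0, 294.0, 23.0, 20.0] 407 [454. 168.  79.] [[430.0, 146.0, 34.0], [478.0, 194.0, 86.0]]
```

```bash
python3 - <<'E'
from h import *
a=np.load("pics/top0.npz");b=np.load("pics/side0.npz")
A=cv2.resize(a["im"][200:340,130:410],None,fx=2.8,fy=2.8,interpolation=cv2.INTER_CUBIC)
cv2.imwrite("pics/c1.png",A[:,:,::-1])
cv2.imwrite("pics/c2.png",cv2.resize(b["im"][120:360,190:510],None,fx=2.5,fy=2.5,interpolation=cv2.INTER_CUBIC)[:,:,::-1])
# base plate, drum
c=cloud("top",a["d"],np.ones((480,640),bool))
roi=(c[:,0]>380)&(c[:,0]<660)&(c[:,1]>-260)&(c[:,1]<380)
c=c[roi]
p=c[(c[:,2]>12)&(c[:,2]<28)]
r=cv2.minAreaRect(p[:,:2].astype(np.float32));print("plate",r)
dr=c[(c[:,2]>225)&(c[:,2]<255)];print("drum",len(dr),cv2.minEnclosingCircle(dr[:,:2].astype(np.float32)),dr[:,:2].mean(0))
bl=c[(c[:,2]>82)&(c[:,2]<98)&(abs(c[:,1])<110)];print("block",len(bl),cv2.minAreaRect(bl[:,:2].astype(np.float32)))
hi=c[(c[:,2]>165)&(c[:,2]<195)&(abs(c[:,1])<110)];print("handle",len(hi),cv2.minEnclosingCircle(hi[:,:2].astype(np.float32)),np.median(hi,0))
E
```

```text
plate ((517.7720336914062, 83.72355651855469), (514.6204223632812, 200.3782958984375), 88.96449279785156)
drum 3614 ((541.4135131835938, 266.10662841796875), 74.48399353027344) [540.63021335 265.02066791]
block 1286 ((517.0083618164062, 31.564050674438477), (99.9733657836914, 100.6956558227539), 88.8111572265625)
handle 82 ((468.8453063964844, -4.100788593292236), 11.476531028747559) [469.3708968   -4.64243735 175.06890187]
```

View pics/c1.png

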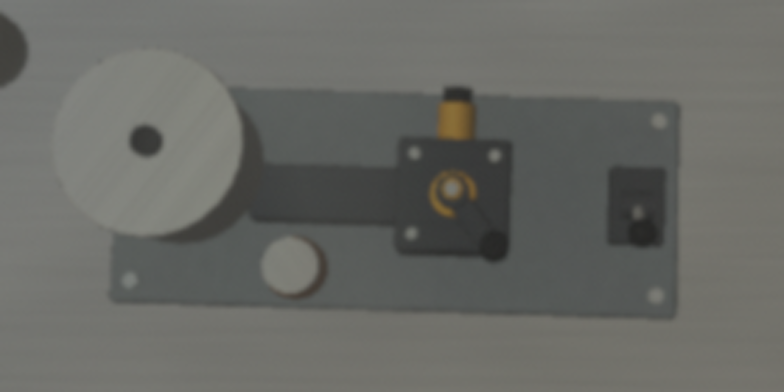

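View pics/c2.png

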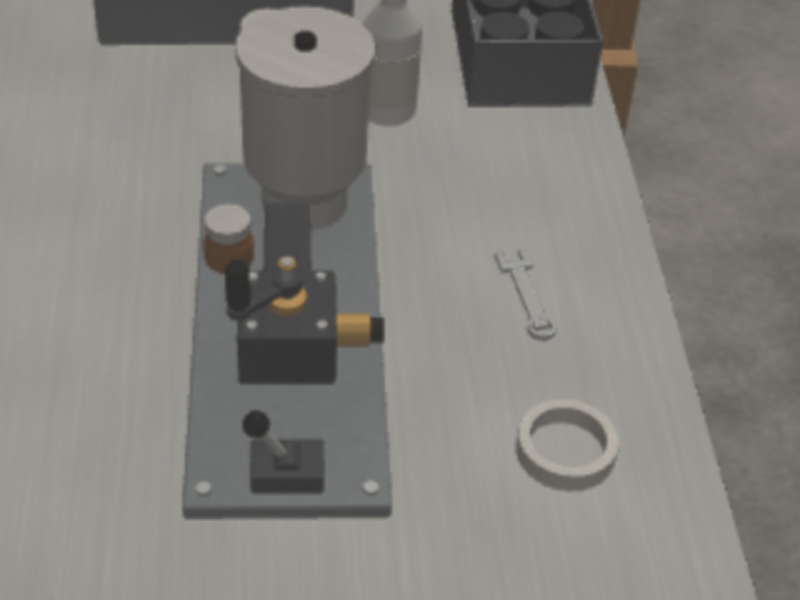

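The top crop shows the handle at about px (493,246), the spindle at (452,190) and the knob at (642,232). In the side crop the crank leans towards the robot and the lever is unlocked. Plate and block fits agree: spindle at about (517, 31.4), handle at (469, -4.5), radius 59.6 mm, yaw about -0.019. That matches the given sizes, so I'm moving.

Call:
play_rows(
  offset=[
    [8,-44,8],
    [8,-45,8],
    [8,-45,8],
    [8,-45,8],
    [8,-45,8],
    [8,-45,8],
    [20,-38,0],
    [20,-38,0],
    [20,-38,0],
    [20,-38,0],
    [20,-38,0],
    [20,-38,0],
  ],
  turn=[0,0,0,0,0,0,0,0,0,0,0,0],
  grip=0.18,
)

```text
clock: 1.9
position: [425.1, 57.4, 281.8]
ee_rot: [-0.548, 0.836, -0.0, 0.005]
contact_force: [1.3, 0.0, 0.2]
gripper_width: 50.4
```

Call:
play_rows(
  offset=[
    [15,-21,-15],
    [15,-21,-15],
    [14,-20,-15],
    [0,0,-15],
    [0,0,-10],
    [0,0,0],
  ],
  turn=[0,0,0,0,0,0],
)

```text
clock: 2.5
position: [472.6, -12.6, 211.1]
ee_rot: [-0.544, 0.839, -0.001, 0.008]
contact_force: [-0.2, -0.7, 1.1]
gripper_width: 50.4
```

```bash
python3 - <<'E'
from h import *
s=arm.read_state();print(np.round(s["position"],1),np.round(s["contact_force"],2),np.round(s["ee_rot"],3))
im,d=snap("side");cv2.imwrite("pics/s1.png",cv2.resize(im[150:330,220:380],None,fx=3.3,fy=3.3,interpolation=cv2.INTER_CUBIC)[:,:,::-1])
E
```

```text
[472.6 -12.6 211.1] [-0.17 -0.69  1.12] [-0.544  0.839 -0.001  0.008]
```

View pics/s1.png

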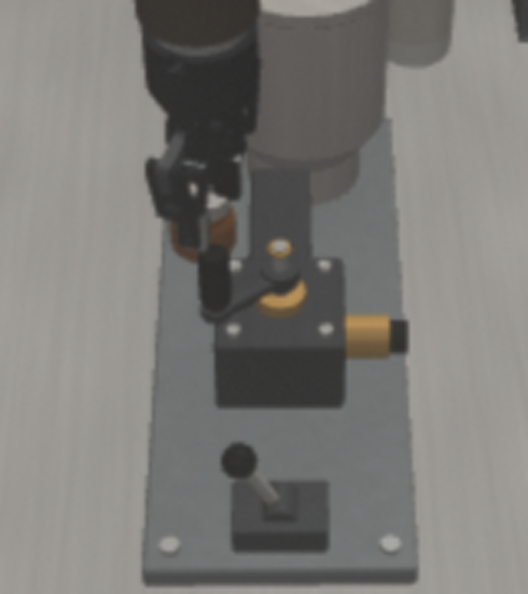

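The fingers sit just above the handle (px ~(215,275)), slightly right of it. I'll correct by (-3.5, +8) while descending.

Call:
play_rows(
  offset=[
    [-4,8,-5],
    [0,0,0],
    [0,0,-18],
    [0,0,-18],
    [0,0,-18],
    [0,0,-12],
    [0,0,0],
  ],
  turn=[0,0,0,0,0,0,0],
)

```text
clock: 3.25
position: [471.2, 1.0, 144.8]
ee_rot: [-0.548, 0.836, -0.004, 0.016]
contact_force: [-0.2, 0.1, -0.0]
gripper_width: 50.3
```

Call:
play_rows(
  offset=[
    [-2,-5,-6],
    [0,0,-3],
    [0,0,0],
  ],
  turn=[0,0,0],
)

```text
clock: 3.55
position: [470.3, -3.3, 137.4]
ee_rot: [-0.549, 0.836, -0.005, 0.018]
contact_force: [-0.3, -0.2, -0.6]
gripper_width: 50.1
```

Call:
play_rows(
  offset=[
    [0,-1,-3],
    [0,0,0],
    [0,0,0],
    [0,0,0],
    [0,0,0],
    [0,0,0],
  ],
  turn=[0,0,0,0,0,0],
  grip=-1,
)

```text
clock: 4.15
position: [470.8, -4.2, 134.9]
ee_rot: [-0.549, 0.836, -0.005, 0.018]
contact_force: [0.4, 0.6, -1.6]
gripper_width: 22.7
```

```bash
python3 - <<'E'
from h import *
s=arm.read_state();print({k:np.round(v,4).tolist() for k,v in s.items()})
E
```

```text
{'clock': 4.15, 'joints': [0.3379, 0.2082, -0.521, 0.0013, -0.8035, 0.8241], 'joint_vel': [0.0004, 0.0006, 0.0002, 0.0011, -0.0039, 0.0004], 'joint_efforts': [-0.2192, -27.0433, 15.468, 3.3963, 0.1215, -0.0053], 'position': [470.8274, -4.2351, 134.9423], 'ee_rot': [-0.5491, 0.8355, -0.0051, 0.0184], 'contact_force': [0.4037, 0.6424, -1.6022], 'wrist_torque': [-0.0909, 0.1234, -0.0082], 'gripper_width': 22.7147}
```

```bash
cat > plan.py <<'E'
import sys,json
from h import *
C=np.array(json.load(open("c.json")))
step=float(sys.argv[1]);n=int(sys.argv[2]);tz=float(sys.argv[3]) if len(sys.argv)>3 else 0
s=arm.read_state();p=np.array(s["position"]);f=np.array(s["contact_force"])
v=p[:2]-C;r=np.hypot(*v);a=np.arctan2(v[1],v[0]);u=v/r;t=np.array([-u[1],u[0]])
open("log.txt","a").write(json.dumps([float(s["clock"]),*map(float,p),*map(float,f)])+"\n")
print("t%.2f ang %.2f r %.1f z %.1f | Ftan(ccw+) %.1f Frad %.1f Fz %.1f | w %.1f q %s"%(s["clock"],np.degrees(a),r,p[2],f[:2]@t,f[:2]@u,f[2],s["gripper_width"],np.round(s["ee_rot"],3)))
R=60
q=p[:2];rows=[]
for i in range(1,n+1):
    b=a+np.radians(step)*i;w=C+R*np.array([np.cos(b),np.sin(b)]) if i>1 else C+(r+(R-r)*.5)*np.array([np.cos(b),np.sin(b)])
    rows.append([round(float(x),1) for x in w-q]+[tz]);q=w
print(rows)
E
echo "[516.9,31.4]">c.json; python3 plan.py -6 6
```

```text
t4.15 ang -142.28 r 58.2 z 134.9 | Ftan(ccw+) -0.3 Frad -0.7 Fz -1.6 | w 22.7 q [-0.549  0.836 -0.005  0.018]
[[-4.2, 4.5, 0], [-3.8, 5.0, 0], [-2.4, 5.8, 0], [-1.8, 6.0, 0], [-1.2, 6.2, 0], [-0.5, 6.3, 0]]
```

Call:
play_rows(
  offset=[
    [-4.2,4.5,0],
    [-3.8,5,0],
    [-2.4,5.8,0],
    [-1.8,6,0],
    [-1.2,6.2,0],
    [-0.5,6.3,0],
  ],
  turn=[0,0,0,0,0,0],
)

```text
clock: 4.75
position: [458.6, 32.1, 135.3]
ee_rot: [-0.549, 0.835, -0.007, 0.021]
contact_force: [4.0, -2.3, -5.5]
gripper_width: 22.5
```

```bash
python3 plan.py -6 10
```

```text
t4.75 ang 179.33 r 58.3 z 135.3 | Ftan(ccw+) 2.2 Frad -4.0 Fz -5.5 | w 22.5 q [-0.549  0.835 -0.007  0.021]
[[-0.5, 6.2, 0], [0.2, 6.3, 0], [1.7, 6.0, 0], [2.3, 5.8, 0], [2.9, 5.6, 0], [3.5, 5.2, 0], [4.0, 4.8, 0], [4.5, 4.4, 0], [4.9, 3.9, 0], [5.3, 3.4, 0]]
```

Call:
play_rows(
  offset=[
    [-0.2,6.2,0],
    [0.4,6.3,0],
    [1.4,6,0],
    [2.1,5.8,0],
    [2.8,5.6,0],
    [3.4,5.2,0],
    [4,4.8,0],
    [4.5,4.4,0],
    [4.9,3.9,0],
    [5.3,3.4,0],
  ],
  turn=[0,0,0,0,0,0,0,0,0,0],
)

```text
clock: 5.75
position: [485.6, 82.2, 135.4]
ee_rot: [-0.551, 0.834, -0.011, 0.014]
contact_force: [-1.2, -3.4, 2.0]
gripper_width: 22.3
```

```bash
python3 plan.py -6 8
```

```text
t5.75 ang 121.64 r 59.6 z 135.4 | Ftan(ccw+) 2.7 Frad -2.3 Fz 2.0 | w 22.3 q [-0.551  0.834 -0.011  0.014]
[[5.4, 3.2, 0], [5.7, 2.6, 0], [6.0, 1.8, 0], [6.2, 1.2, 0], [6.3, 0.5, 0], [6.3, -0.1, 0], [6.2, -0.8, 0], [6.1, -1.5, 0]]
```

Call:
play_rows(
  offset=[
    [5.4,3.2,0],
    [5.7,2.6,0],
    [6,1.8,0],
    [6.2,1.2,0],
    [6.3,0.5,0],
    [6.3,-0.1,0],
    [6.2,-0.8,0],
    [6.1,-1.5,0],
  ],
  turn=[0,0,0,0,0,0,0,0],
)

```text
clock: 6.55
position: [535.4, 90.0, 135.5]
ee_rot: [-0.551, 0.834, -0.01, 0.011]
contact_force: [-3.2, -1.0, 2.4]
gripper_width: 22.6
```

```bash
python3 plan.py -4 4
```

```text
t6.55 ang 72.49 r 61.4 z 135.5 | Ftan(ccw+) 2.8 Frad -2.0 Fz 2.4 | w 22.6 q [-0.551  0.834 -0.01   0.011]
[[3.8, -2.1, 0], [3.6, -2.3, 0], [3.7, -1.9, 0], [3.6, -2.2, 0]]
```

Call:
play_rows(
  offset=[
    [3.9,-1.1,0],
    [3.9,-1.4,0],
    [3.8,-1.7,0],
    [3.6,-2,0],
  ],
  turn=[0,0,0,0],
)

```text
clock: 6.95
position: [551.6, 82.8, 135.4]
ee_rot: [-0.551, 0.834, -0.01, 0.01]
contact_force: [-3.0, -1.4, 4.0]
gripper_width: 22.4
```

```bash
echo "[518.5,32.6]">c.json; python3 plan.py -4 3
```

```text
t6.95 ang 56.62 r 60.1 z 135.4 | Ftan(ccw+) 1.7 Frad -2.9 Fz 4.0 | w 22.4 q [-0.551  0.834 -0.01   0.01 ]
[[3.4, -2.5, 0], [3.2, -2.7, 0], [3.0, -2.9, 0]]
```

Call:
play_rows(
  offset=[
    [3.4,-2.5,0],
    [3.2,-2.7,0],
    [3,-2.9,0],
  ],
  turn=[0,0,0],
)

```text
clock: 7.25
position: [561.8, 74.4, 135.4]
ee_rot: [-0.551, 0.834, -0.01, 0.01]
contact_force: [-3.1, -0.2, 2.7]
gripper_width: 22.7
```

```bash
python3 plan.py -4 3
```

```text
t7.25 ang 44.00 r 60.2 z 135.4 | Ftan(ccw+) 2.0 Frad -2.4 Fz 2.7 | w 22.7 q [-0.551  0.834 -0.01   0.01 ]
[[2.7, -3.2, 0], [2.5, -3.4, 0], [2.3, -3.5, 0]]
```

Call:
play_rows(
  offset=[
    [2.7,-3.2,0],
    [2.5,-3.4,0],
    [2.3,-3.5,0],
  ],
  turn=[0,0,0],
)

```text
clock: 7.55
position: [570.1, 64.0, 135.4]
ee_rot: [-0.551, 0.834, -0.009, 0.011]
contact_force: [-2.9, -0.1, 2.6]
gripper_width: 22.8
```

```bash
python3 plan.py -4 3
```

```text
t7.55 ang 31.32 r 60.4 z 135.4 | Ftan(ccw+) 1.4 Frad -2.5 Fz 2.6 | w 22.8 q [-0.551  0.834 -0.009  0.011]
[[1.9, -3.8, 0], [1.6, -3.9, 0], [1.5, -3.9, 0]]
```

Call:
play_rows(
  offset=[
    [1.9,-3.8,0],
    [1.6,-3.9,0],
    [1.4,-3.9,0],
  ],
  turn=[0,0,0],
)

```text
clock: 7.85
position: [575.9, 52.0, 135.5]
ee_rot: [-0.551, 0.834, -0.009, 0.011]
contact_force: [-2.6, 0.9, 2.6]
gripper_width: 22.6
```

```bash
python3 plan.py -4 3
```

```text
t7.85 ang 18.67 r 60.6 z 135.5 | Ftan(ccw+) 1.6 Frad -2.1 Fz 2.6 | w 22.6 q [-0.551  0.834 -0.009  0.011]
[[0.9, -4.1, 0], [0.6, -4.2, 0], [0.6, -4.1, 0]]
```

Call:
play_rows(
  offset=[
    [0.9,-4.1,0],
    [0.6,-4.1,0],
    [0.4,-4.1,0],
  ],
  turn=[0,0,0],
)

```text
clock: 8.15
position: [578.8, 39.3, 135.6]
ee_rot: [-0.551, 0.834, -0.009, 0.013]
contact_force: [-3.2, 2.0, 2.7]
gripper_width: 22.7
```

```bash
python3 plan.py -4 3
```

```text
t8.15 ang 6.32 r 60.7 z 135.6 | Ftan(ccw+) 2.3 Frad -3.0 Fz 2.7 | w 22.7 q [-0.551  0.834 -0.009  0.013]
[[-0.0, -4.2, 0], [-0.3, -4.2, 0], [-0.3, -4.2, 0]]
```

Call:
play_rows(
  offset=[
    [-0.1,-4.2,0],
    [-0.3,-4.2,0],
    [-0.5,-4.2,0],
  ],
  turn=[0,0,0],
)

```text
clock: 8.45
position: [579.0, 26.6, 135.7]
ee_rot: [-0.551, 0.834, -0.009, 0.015]
contact_force: [-2.2, 5.7, 0.6]
gripper_width: 22.6
```

```bash
python3 plan.py -4 3
```

```text
t8.45 ang -5.66 r 60.8 z 135.7 | Ftan(ccw+) 5.5 Frad -2.8 Fz 0.6 | w 22.6 q [-0.551  0.834 -0.009  0.015]
[[-0.9, -4.1, 0], [-1.2, -4.0, 0], [-1.1, -4.0, 0]]
```

Call:
play_rows(
  offset=[
    [-0.5,-2,0],
    [-0.5,-2,0],
  ],
  turn=[0,0],
)

```text
clock: 8.65
position: [578.7, 24.1, 135.7]
ee_rot: [-0.551, 0.834, -0.008, 0.017]
contact_force: [-0.8, 6.7, 1.2]
gripper_width: 22.8
```

```bash
python3 plan.py -4 3
```

```text
t8.65 ang -8.06 r 60.8 z 135.7 | Ftan(ccw+) 6.5 Frad -1.7 Fz 1.2 | w 22.8 q [-0.551  0.834 -0.008  0.017]
[[-1.1, -4.1, 0], [-1.4, -4.0, 0], [-1.3, -4.0, 0]]
```

Call:
play_rows(
  offset=[
    [-0.6,-3,0],
    [-0.6,-3,0],
  ],
  turn=[0,0],
)

```text
clock: 8.85
position: [578.3, 21.1, 135.7]
ee_rot: [-0.551, 0.834, -0.007, 0.02]
contact_force: [-1.5, 9.7, 1.8]
gripper_width: 23.1
```

```bash
python3 plan.py 4 3
```

```text
t8.85 ang -10.90 r 60.9 z 135.7 | Ftan(ccw+) 9.2 Frad -3.3 Fz 1.8 | w 23.1 q [-0.551  0.834 -0.007  0.02 ]
[[0.2, 4.3, 0], [-0.1, 4.2, 0], [0.1, 4.2, 0]]
```

Tangential force is 9.2 N, rising at the seat's stated rate, so the valve is snug. I'll record the pose and open two full turns from here.

```bash
cat > gp.py <<'E'
from h import *
from scipy.spatial.transform import Rotation as R
def gp():
    s=arm.read_state();return np.array(s["position"])-15*R.from_quat(s["ee_rot"]).as_matrix()[:,2]
if __name__=="__main__": print("handle",np.round(gp(),2))
E
python3 gp.py
python3 - <<'E'
import json,numpy as np
from scipy.optimize import least_squares
L=np.array([json.loads(l) for l in open("log.txt")])[:,1:3]
f=least_squares(lambda q:np.hypot(L[:,0]-q[0],L[:,1]-q[1])-q[2],[518,32,60]);print(f.x,np.round(f.fun,2))
f=least_squares(lambda q:np.hypot(L[:,0]-q[0],L[:,1]-q[1])-60,[518,32]);print(f.x,np.round(f.fun,2))
E
echo "[518.9,32.3]">c.json; python3 plan.py 6 12
```

```text
handle [577.68  20.94 150.7 ]
[518.97837442  32.01421338  60.29177723] [-0.02  0.06 -0.04 -0.05  0.03  0.02  0.05  0.04 -0.01 -0.05 -0.02  0.01]
[519.10886738  32.21687248] [0.5  0.48 0.15 0.01 0.08 0.07 0.12 0.14 0.13 0.13 0.17 0.21]
t8.85 ang -10.69 r 60.4 z 135.7 | Ftan(ccw+) 9.2 Frad -3.2 Fz 1.8 | w 23.1 q [-0.551  0.834 -0.007  0.02 ]
[[0.6, 6.3, 0], [-0.0, 6.3, 0], [-0.5, 6.3, 0], [-1.1, 6.2, 0], [-1.8, 6.0, 0], [-2.4, 5.8, 0], [-3.0, 5.5, 0], [-3.5, 5.2, 0], [-4.1, 4.8, 0], [-4.5, 4.3, 0], [-5.0, 3.8, 0], [-5.3, 3.3, 0]]
```

Call:
play_rows(
  offset=[
    [0.6,6.3,0],
    [0,6.3,0],
    [-0.5,6.3,0],
    [-1.2,6.2,0],
    [-1.8,6,0],
    [-2.4,5.8,0],
    [-3,5.5,0],
    [-3.5,5.2,0],
    [-4.1,4.8,0],
    [-4.5,4.3,0],
    [-5,3.8,0],
    [-5.3,3.3,0],
  ],
  turn=[0,0,0,0,0,0,0,0,0,0,0,0],
)

```text
clock: 10.05
position: [545.8, 85.7, 136.2]
ee_rot: [-0.551, 0.834, -0.01, 0.018]
contact_force: [0.7, -3.5, 1.4]
gripper_width: 22.7
```

```bash
sed -i 's/^R=60/R=60.2/' plan.py; echo "[518.98,32.01]">c.json; python3 plan.py 8 12
```

```text
t10.05 ang 63.47 r 60.0 z 136.2 | Ftan(ccw+) -2.2 Frad -2.8 Fz 1.4 | w 22.7 q [-0.551  0.834 -0.01   0.018]
[[-7.7, 3.3, 0], [-8.1, 2.2, 0], [-8.3, 1.0, 0], [-8.4, -0.2, 0], [-8.3, -1.4, 0], [-8.0, -2.5, 0], [-7.6, -3.6, 0], [-7.0, -4.6, 0], [-6.3, -5.6, 0], [-5.5, -6.4, 0], [-4.5, -7.1, 0], [-3.5, -7.6, 0]]
```

Call:
play_rows(
  offset=[
    [-7.7,3.3,0],
    [-8.1,2.2,0],
    [-8.3,1,0],
    [-8.4,-0.2,0],
    [-8.3,-1.4,0],
    [-8,-2.5,0],
    [-7.6,-3.6,0],
    [-7,-4.6,0],
    [-6.3,-5.6,0],
    [-5.5,-6.4,0],
    [-4.5,-7.1,0],
    [-3.5,-7.6,0],
  ],
  turn=[0,0,0,0,0,0,0,0,0,0,0,0],
)

```text
clock: 11.25
position: [462.7, 54.0, 134.9]
ee_rot: [-0.551, 0.834, -0.013, 0.029]
contact_force: [5.0, 1.2, -4.6]
gripper_width: 23.1
```

```bash
python3 plan.py 8 12
```

```text
t11.25 ang 158.63 r 60.4 z 134.9 | Ftan(ccw+) -3.0 Frad -4.2 Fz -4.6 | w 23.1 q [-0.551  0.834 -0.013  0.029]
[[-2.4, -8.1, 0], [-1.3, -8.3, 0], [-0.2, -8.4, 0], [1.0, -8.3, 0], [2.1, -8.1, 0], [3.2, -7.8, 0], [4.3, -7.2, 0], [5.2, -6.6, 0], [6.1, -5.8, 0], [6.8, -4.9, 0], [7.5, -3.9, 0], [7.9, -2.8, 0]]
```

Call:
play_rows(
  offset=[
    [-2.3,-8.1,0],
    [-1.1,-8.3,0],
    [0,-8.4,0],
    [1.1,-8.3,0],
    [2.2,-8.1,0],
    [3.3,-7.8,0],
    [4.3,-7.2,0],
    [5.2,-6.6,0],
    [6.1,-5.8,0],
    [6.8,-4.9,0],
    [7.5,-3.9,0],
    [7.9,-2.8,0],
  ],
  turn=[0,0,0,0,0,0,0,0,0,0,0,0],
)

```text
clock: 12.45
position: [506.3, -27.8, 133.9]
ee_rot: [-0.55, 0.834, -0.008, 0.033]
contact_force: [0.4, 9.5, -0.7]
gripper_width: 22.7
```

```bash
python3 plan.py 8 12
```

```text
t12.45 ang -101.94 r 61.1 z 133.9 | Ftan(ccw+) -1.6 Frad -9.3 Fz -0.7 | w 22.7 q [-0.55   0.834 -0.008  0.033]
[[8.5, -0.7, 0], [8.4, 0.5, 0], [8.3, 1.2, 0], [8.1, 2.3, 0], [7.7, 3.4, 0], [7.1, 4.5, 0], [6.4, 5.4, 0], [5.6, 6.2, 0], [4.7, 7.0, 0], [3.7, 7.6, 0], [2.6, 8.0, 0], [1.4, 8.3, 0]]
```

Call:
play_rows(
  offset=[
    [8.4,0.6,0],
    [8.4,1,0],
    [8.3,1.6,0],
    [8.1,2.5,0],
    [7.7,3.6,0],
    [7.1,4.5,0],
    [6.4,5.4,0],
    [5.6,6.2,0],
    [4.6,7,0],
    [3.6,7.6,0],
    [2.5,8,0],
    [1.3,8.3,0],
  ],
  turn=[0,0,0,0,0,0,0,0,0,0,0,0],
)

```text
clock: 13.65
position: [579.0, 26.8, 135.7]
ee_rot: [-0.551, 0.834, -0.008, 0.023]
contact_force: [-3.2, -1.7, 4.6]
gripper_width: 22.5
```

```bash
python3 plan.py 8 12; python3 gp.py
```

```text
t13.65 ang -4.96 r 60.3 z 135.7 | Ftan(ccw+) -2.0 Frad -3.0 Fz 4.6 | w 22.5 q [-0.551  0.834 -0.008  0.023]
[[0.1, 8.4, 0], [-1.1, 8.3, 0], [-2.2, 8.1, 0], [-3.3, 7.7, 0], [-4.3, 7.2, 0], [-5.3, 6.5, 0], [-6.1, 5.7, 0], [-6.9, 4.8, 0], [-7.5, 3.8, 0], [-7.9, 2.7, 0], [-8.2, 1.6, 0], [-8.4, 0.4, 0]]
handle [578.31  26.61 150.67]
```

Call:
play_rows(
  offset=[
    [0.1,8.4,0],
    [-1.1,8.3,0],
    [-2.2,8.1,0],
    [-3.3,7.7,0],
    [-4.3,7.2,0],
    [-5.3,6.5,0],
    [-6.1,5.7,0],
    [-6.9,4.8,0],
    [-7.5,3.8,0],
    [-7.9,2.7,0],
    [-8.2,1.6,0],
    [-8.4,0.4,0],
  ],
  turn=[0,0,0,0,0,0,0,0,0,0,0,0],
)

```text
clock: 14.85
position: [514.7, 92.3, 135.6]
ee_rot: [-0.552, 0.834, -0.013, 0.02]
contact_force: [3.6, -9.2, 1.0]
gripper_width: 22.4
```

```bash
python3 plan.py 8 12
```

```text
t14.85 ang 94.05 r 60.5 z 135.6 | Ftan(ccw+) -2.9 Frad -9.5 Fz 1.0 | w 22.4 q [-0.552  0.834 -0.013  0.02 ]
[[-8.3, -1.3, 0], [-8.0, -2.5, 0], [-7.7, -3.4, 0], [-7.1, -4.5, 0], [-6.4, -5.4, 0], [-5.6, -6.2, 0], [-4.7, -7.0, 0], [-3.7, -7.6, 0], [-2.6, -8.0, 0], [-1.5, -8.3, 0], [-0.3, -8.4, 0], [0.9, -8.4, 0]]
```

Call:
play_rows(
  offset=[
    [-8.2,-1.8,0],
    [-8,-2.7,0],
    [-7.6,-3.6,0],
    [-7,-4.6,0],
    [-6.3,-5.5,0],
    [-5.5,-6.3,0],
    [-4.5,-7,0],
    [-3.5,-7.6,0],
    [-2.4,-8,0],
    [-1.2,-8.3,0],
    [0,-8.4,0],
    [1.2,-8.4,0],
  ],
  turn=[0,0,0,0,0,0,0,0,0,0,0,0],
)

```text
clock: 16.05
position: [459.6, 20.9, 134.4]
ee_rot: [-0.552, 0.833, -0.01, 0.028]
contact_force: [1.1, 1.4, -1.6]
gripper_width: 22.8
```

```bash
python3 plan.py 8 12
```

```text
t16.05 ang -169.41 r 60.4 z 134.4 | Ftan(ccw+) -1.2 Frad -1.4 Fz -1.6 | w 22.8 q [-0.552  0.833 -0.01   0.028]
[[2.2, -8.1, 0], [3.3, -7.7, 0], [4.3, -7.2, 0], [5.2, -6.6, 0], [6.1, -5.8, 0], [6.8, -4.9, 0], [7.5, -3.9, 0], [7.9, -2.8, 0], [8.2, -1.7, 0], [8.4, -0.5, 0], [8.4, 0.7, 0], [8.2, 1.8, 0]]
```

Call:
play_rows(
  offset=[
    [2.2,-8.1,0],
    [3.3,-7.7,0],
    [4.3,-7.2,0],
    [5.2,-6.6,0],
    [6.1,-5.7,0],
    [6.8,-4.7,0],
    [7.5,-3.7,0],
    [7.9,-2.6,0],
    [8.2,-1.5,0],
    [8.4,-0.3,0],
    [8.4,0.9,0],
    [8.2,2,0],
  ],
  turn=[0,0,0,0,0,0,0,0,0,0,0,0],
)

```text
clock: 17.25
position: [540.5, -25.1, 134.1]
ee_rot: [-0.551, 0.834, -0.005, 0.028]
contact_force: [-5.1, 6.6, 4.8]
gripper_width: 22.7
```

```bash
python3 plan.py 5.5 10
```

```text
t17.25 ang -69.33 r 61.0 z 134.1 | Ftan(ccw+) -2.5 Frad -8.0 Fz 4.8 | w 22.7 q [-0.551  0.834 -0.005  0.028]
[[5.2, 2.7, 0], [4.9, 3.2, 0], [4.8, 3.3, 0], [4.4, 3.7, 0], [4.1, 4.1, 0], [3.6, 4.5, 0], [3.2, 4.8, 0], [2.7, 5.1, 0], [2.2, 5.3, 0], [1.7, 5.5, 0]]
```

Call:
play_rows(
  offset=[
    [5,2.9,0],
    [4.9,3.3,0],
    [4.7,3.5,0],
    [4.3,3.8,0],
    [4,4.2,0],
    [3.5,4.5,0],
    [3.1,4.8,0],
    [2.6,5.1,0],
    [1.5,3.5,0],
  ],
  turn=[0,0,0,0,0,0,0,0,0],
)

```text
clock: 18.15
position: [574.6, 8.7, 135.4]
ee_rot: [-0.551, 0.834, -0.005, 0.022]
contact_force: [-1.0, -0.8, 3.0]
gripper_width: 22.9
```

```bash
python3 plan.py 3 3; python3 gp.py
```

```text
t18.15 ang -22.76 r 60.3 z 135.4 | Ftan(ccw+) -1.1 Frad -0.6 Fz 3.0 | w 22.9 q [-0.551  0.834 -0.005  0.022]
[[1.1, 3.0, 0], [0.9, 3.0, 0], [0.8, 3.0, 0]]
handle [573.93   8.46 150.36]
```

Call:
play_rows(
  offset=[
    [1.1,3,0],
    [1,3,0],
    [0.8,3,0],
    [0.5,2,0],
    [0,0,0],
  ],
  turn=[0,0,0,0,0],
)

```text
clock: 18.65
position: [578.2, 20.9, 135.6]
ee_rot: [-0.551, 0.834, -0.006, 0.022]
contact_force: [-2.9, -1.1, 4.1]
gripper_width: 22.7
```

```bash
python3 plan.py 3 3; python3 gp.py
```

```text
t18.65 ang -10.66 r 60.2 z 135.6 | Ftan(ccw+) -1.6 Frad -2.7 Fz 4.1 | w 22.7 q [-0.551  0.834 -0.006  0.022]
[[0.5, 3.1, 0], [0.3, 3.1, 0], [0.2, 3.1, 0]]
handle [577.52  20.65 150.59]
```

Call:
play_rows(
  offset=[
    [0.2,0.9,0],
    [0,0,0],
  ],
  turn=[0,0],
)

```text
clock: 18.85
position: [578.3, 21.8, 135.7]
ee_rot: [-0.551, 0.834, -0.006, 0.022]
contact_force: [-1.8, -1.0, 3.6]
gripper_width: 22.8
```

```bash
python3 plan.py 3 3; python3 gp.py
```

```text
t18.85 ang -9.80 r 60.2 z 135.7 | Ftan(ccw+) -1.3 Frad -1.6 Fz 3.6 | w 22.8 q [-0.551  0.834 -0.006  0.022]
[[0.4, 3.1, 0], [0.3, 3.1, 0], [0.1, 3.1, 0]]
handle [577.68  21.53 150.64]
```

Call:
play_rows(
  offset=[
    [0,0,0],
    [0,0,0],
    [0,0,0],
    [0,0,0],
    [0,0,10],
    [0,0,20],
    [0,0,25],
    [0,0,20],
    [0,0,10],
  ],
  turn=[0,0,0,0,0,0,0,0,0],
  grip=0.18,
)

```text
clock: 19.75
position: [580.8, 23.6, 223.4]
ee_rot: [-0.551, 0.834, -0.006, 0.026]
contact_force: [0.8, 0.5, -0.4]
gripper_width: 50.3
```

```bash
python3 plan.py 3 1
```

```text
t19.75 ang -7.78 r 62.4 z 223.4 | Ftan(ccw+) 0.6 Frad 0.7 Fz -0.4 | w 50.3 q [-0.551  0.834 -0.006  0.026]
[[-0.8, 3.3, 0]]
```

Call:
play_rows(
  offset=[
    [-25,-26,0],
    [-25,-26,0],
    [-25,-26,0],
    [-25,-26,0],
    [-25,-26,0],
    [-20,-22,0],
    [0,0,0],
    [0,0,0],
  ],
  turn=[0,0,0,0,0,0,0,0],
  grip=-1,
)

```text
clock: 20.55
position: [431.5, -131.7, 227.1]
ee_rot: [-0.551, 0.834, -0.007, 0.03]
contact_force: [0.6, 0.9, 0.7]
gripper_width: -0.1
```

```bash
python3 - <<'E'
from h import *
s=arm.read_state();print(np.round(s["position"],1),np.round(s["ee_rot"],3))
im,d=snap("side");cv2.imwrite("pics/s2.png",cv2.resize(im[170:350,210:390],None,fx=3.3,fy=3.3,interpolation=cv2.INTER_CUBIC)[:,:,::-1])
im,d=snap("top")
c=cloud("top",d,np.ones((480,640),bool))
hi=c[(c[:,2]>165)&(c[:,2]<185)&(np.hypot(c[:,0]-518,c[:,1]-32)<85)]
if len(hi):
    (x,y),r=cv2.minEnclosingCircle(hi[:,:2].astype(np.float32)); print("handle",len(hi),x,y,r,np.median(hi,0))
for q in ("lock_tip",):
    for r in silhouettes("top",q)[:1]:
        k=cloud("top",d,r["mask"]);print(r["score"],r["bbox"],np.median(k,0))
E
```

```text
[ 431.5 -131.7  227.1] [-0.551  0.834 -0.007  0.03 ]
handle 87 575.6223754882812 19.686269760131836 11.934784889221191 [575.39458027  19.59746645 174.83235865]
0.64 [292.4, 267.9, 8.0, 3.0] [515.66839323  30.73761504 149.05720311]
```

View pics/s2.png

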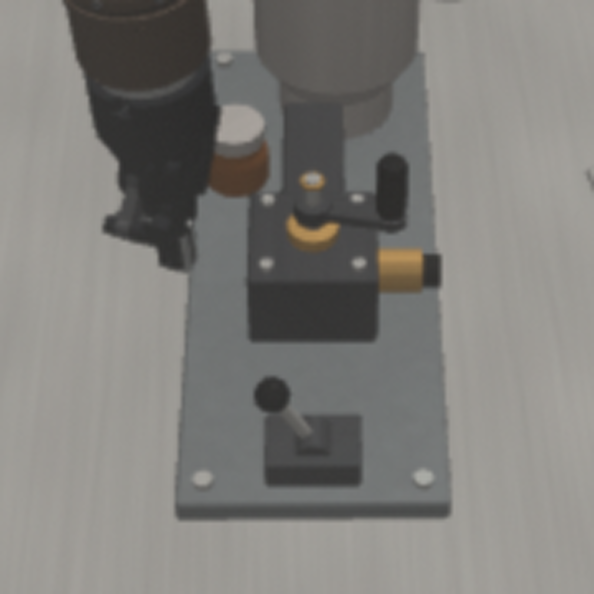

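Call:
play_rows(
  offset=[
    [0,-1,-30],
    [0,0,-30],
    [0,0,-30],
    [0,0,-25],
    [0,0,-15],
    [0,0,-5],
    [0,0,0],
  ],
  turn=[0,0,0,0,0,0,0],
)

```text
clock: 21.4
position: [438.7, -127.7, 87.8]
ee_rot: [-0.556, 0.831, -0.009, 0.032]
contact_force: [0.6, -0.6, -0.3]
gripper_width: 0.3
```

Call:
play_rows(
  offset=[
    [6,-3,-2],
    [7,-2,-1],
    [8,0,0],
    [8,0,0],
    [8,0,0],
    [8,0,0],
  ],
  turn=[0,0,0,0,0,0],
)

```text
clock: 22.0
position: [488.1, -132.8, 87.6]
ee_rot: [-0.556, 0.83, -0.009, 0.033]
contact_force: [-1.9, 0.6, 0.9]
gripper_width: 0.3
```

Call:
play_rows(
  offset=[
    [6,0,0],
    [6,0,0],
    [5,0,0],
    [4,0,0],
  ],
  turn=[0,0,0,0],
)

```text
clock: 22.4
position: [512.2, -132.9, 87.7]
ee_rot: [-0.556, 0.83, -0.01, 0.033]
contact_force: [-0.9, 0.2, 0.1]
gripper_width: -0.2
```

Call:
play_rows(
  offset=[
    [3,0,0],
    [3,0,0],
    [2,0,0],
  ],
  turn=[0,0,0],
)

```text
clock: 22.7
position: [519.9, -132.9, 86.6]
ee_rot: [-0.556, 0.83, -0.009, 0.032]
contact_force: [-1.3, -0.9, -1.0]
gripper_width: 0.0
```

Call:
play_rows(
  offset=[
    [3,0,0],
    [3,0,0],
    [3,0,0],
  ],
  turn=[0,0,0],
)

```text
clock: 23.0
position: [523.2, -132.8, 85.4]
ee_rot: [-0.556, 0.831, -0.004, 0.027]
contact_force: [-9.2, 2.2, 6.9]
gripper_width: -0.1
```

The force jumped to 9 N, so the lever is at its stop. Backing off along -x, then up.

Call:
play_rows(
  offset=[
    [3,0,0],
    [-10,0,0],
    [-25,0,0],
    [-25,0,0],
    [-20,0,0],
    [0,0,30],
    [0,0,40],
    [0,0,40],
    [0,0,30],
    [-15,0,10],
    [0,0,0],
  ],
  turn=[0,0,0,0,0,0,0,0,0,0,0],
)

```text
clock: 24.1
position: [429.6, -132.8, 245.4]
ee_rot: [-0.556, 0.83, -0.01, 0.035]
contact_force: [0.3, -0.8, -0.3]
gripper_width: -0.1
```

```bash
python3 - <<'E'
from h import *
s=arm.read_state();print(s["clock"],np.round(s["position"],1),np.round(s["contact_force"],1))
im,d=snap("side");cv2.imwrite("pics/s3.png",cv2.resize(im[120:400,160:480],None,fx=2.4,fy=2.4,interpolation=cv2.INTER_CUBIC)[:,:,::-1])
ks=cloud("side",d,np.ones((480,640),bool));k=ks[(abs(ks[:,1]+133)<20)&(ks[:,2]>85)&(ks[:,2]<115)&(ks[:,0]>490)&(ks[:,0]<580)];print("knob",len(k),k.mean(0),k.min(0),k.max(0))
im,d=snap("top");c=cloud("top",d,np.ones((480,640),bool))
k=c[(abs(c[:,1]+133)<20)&(c[:,2]>85)&(c[:,2]<115)&(c[:,0]>440)&(c[:,0]<580)];print("knob top",len(k),k.mean(0))
hi=c[(c[:,2]>165)&(c[:,2]<185)&(np.hypot(c[:,0]-518,c[:,1]-32)<85)]
print("handle",cv2.minEnclosingCircle(hi[:,:2].astype(np.float32)))
E
```

```text
24.1 [ 429.6 -132.8  245.4] [ 0.3 -0.8 -0.3]
knob 98 [ 547.12932744 -140.83682246  100.00665898] [ 535.93720719 -151.48208387   86.63099262] [ 559.52691363 -126.26303892  109.27103859]
knob top 85 [ 541.65593273 -133.25837052  103.64322926]
handle ((575.9336547851562, 19.554893493652344), 11.84630012512207)
```

View pics/s3.png

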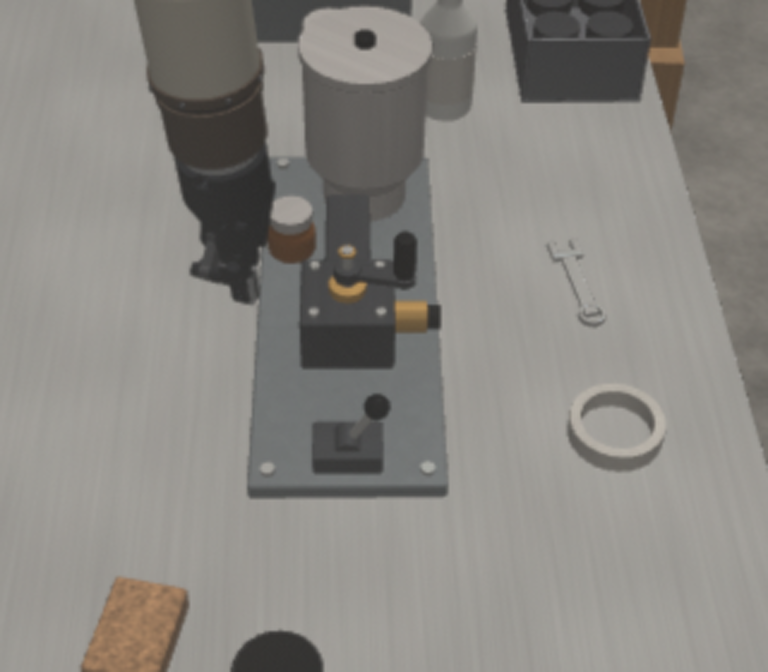

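The knob is now at about px (377,406), leaning away, with x ≈ 542–547 against about 543 expected. The crank is unchanged and the jar, wrench and tape have not moved. Handing in.

```bash
python3 -c "
from bench import arm
print(arm.job_done())"
```

```text
the job is handed in; nothing more can be done
None
```

The feeder is set and locked, and I handed the job in at about 24 s of the 72 s allowed.

- **Seating:** I wound the crank clockwise about 230° from its starting position. Past the contact point, the force at the handle rose at the expected rate, and I stopped at 9.2 N, within the 8–12 N snug range.
- **Opening:** I opened the crank 720° anticlockwise from the snug position. The arm's reading ended 0.6° past two full turns. I left that on purpose, to allow for the handle giving a little in the grip.
- **Lock lever:** I pushed it away from the robot until it hit its stop, where the force jumped from about 1 N to 9 N. I then backed off, and nothing was touching the robot.

**Last checks:**
- The top camera puts the handle at -11.3°, and the arm puts it at about -9.8°. They differ by about 1.5°, which is within the 2 mm camera calibration. The handle did not move while I locked the lever.
- The knob is at x of about 542 mm (top camera) to 547 mm (side camera). About 543 mm is expected when fully locked.
- In the last picture the jar, wrench and tape look unmoved. The sanding block, sprayer and cup are at least partly in view and look untouched. I did not check the can or pad separately.

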